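# Set the seven-day wheel on the bathroom shelf

### The arm

A 6-joint arm with a two-finger parallel gripper is mounted at the origin on the work surface. World frame = base frame: x ahead of the robot, y to its left, z up, the work surface at z = 0. Lengths are in m, angles in rad, forces in N, time in s.
With the tool pointing down it reaches from about 0.35 to 0.975 m from the base axis. Payload 4.9 kg.
Tool frame: the origin (TCP) lies at the very end of the fingers, on their centre line; the grasp point (between the pads) lies 19 mm behind it; z points along the fingers, y is the line along which they close (so a half turn about z gives the same grasp; the last joint's range is limited). The gripper opens to 85 mm and grips with 20 to 120 N. Pads are 22 mm wide; open, the fingers measure 114 mm over their backs; the gripper's body (76 mm by 85 mm) begins 54 mm behind the grasp point. The pads swing forward as they close: fully open they stand 13 mm farther back than shut.
Start: joints at [-1.228, 0.053, 1.613, -0, 1.476, -0.119], TCP at [0.278, -0.56, 0.231] pointing down, gripper open.
Joint ranges: [-3.01, 3.01], [-1.01, 2.22], [0.06, 2.58], [-1.02, 4.17], [0.09, 2.62], [-3.14, 3.14]. Speed limits (rad/s): [2.57, 2.57, 3.14, 3.14, 3.14, 3.14].

### API

Orientations are given as a rotation vector (axis times angle).
In Python, from station import * gives the robot as it stands.
- The arm moves only by the shell command python3 -m crank 'ROWS' [OPENING] [FORCE]. ROWS is JSON, a list of rows, each an object with "offset": the shift along the tool's x, y, z in m, a list of three; "twist": the turn, a rotation vector about the tool's x, y, z in degrees, a list of three. In form: [{"offset": [x, y, z], "twist": [rx, ry, rz]}, ...]. A call has 1 to 20 rows; each row is the pose to reach, as a shift and turn from the pose commanded when the call began, along the tool's axes at that moment; what a row does not reach only later rows make up. A row lasts 1/8 s, in which the tool goes at most 62.5 mm and 10.7 degrees, less where a joint would pass 70% of its speed; a pose out of reach is approached as far as the arm can. A call with a gripper value outside its range is refused whole. OPENING is the opening, from 0 (shut) to 1 (fully open), set as the call begins (- or left out, the last holds). The fingers move at their own pace and stop on an object; FORCE is the grip in N (left out, the last holds). Time passes only in rows, so rows that repeat a pose let the fingers close. It gives the time, the measured TCP pose, the force, the opening and the grip force at its end, in the units of the state.
- get_obs(): the state, without advancing time (a new reading comes with each control period).
- get_image(name): name is "side" or "top"; returns the picture (480x640x3 uint8, red, green, blue); there is no depth.
- get_calibration(name): a dict with "intrinsics" (3x3 intrinsics, pixels), "world_from_camera" (4x4, takes a point from camera to world coordinates). Camera axes: x right, y up, looking along -z (the intrinsics and any distortion apply to the point x, -y, -z); pixel columns grow to the right and rows downward; lengths in m; the calibration is good to about 2 mm. A picture is of the moment at which its call begins. get_calibration takes no time and is no camera call.
- finish_job(): hands the job in; it is judged then, once.
Trained networks look in the newest picture that a camera, given by its name, has taken for a name from the list of things; names that differ only in an ending like _2 or _b are one class to them, and where a whole thing is asked for, a point or a joint stands for the part that bears it (a point fixed in the world has none). Each returns a list of dicts, best first, with "confidence" (0 to 1); they miss things now and then, are a little off and sometimes report something else, mostly with a low value. They report only what shows in the picture. A call takes as long as a camera call.
- cut_out(query, camera): "region" (480x640 bool, what is visible of it) and "rect" ([centre column, centre row, width, height] in pixels, round what is visible of it).
The state is a dict: "t": time; "q": joint angles; "dq": joint speeds; "effort": joint torques, N m; "tool_pos": TCP position; "tool_rot": TCP orientation; "contact_force": force on the tool from outside, world axes, zero at the start; "wrist_torque": the same for the moment, N m; "opening": finger opening in m; "grip_force": force on a finger pad.
Only numpy, scipy, OpenCV 4.12 (cv2) and the standard library are available. Lean on these libraries where they do the work, as an engineer would, in place of code of your own. Each camera call takes 0.05 s, during which the arm holds its last target. There are 200 camera calls.

### The job

Today's lug on the seven-day reminder wheel is the one with the upright peg: with a fingertip, flick the edge of the wheel on, anticlockwise as seen from above, click by click, until the peg's lug has clicked in at the upright steel pointer, without ever going past it. Only push the wheel round: do not lift the reminder or push it out of its place, and leave the other things on the shelf as they stand. Finish with the hand clear.

Things in the scene. Friction and masses are not known exactly. Their poses are not given: they have to be found in the camera images.
- reminder: the seven-day reminder, white enamelled with a grey wheel, loose on the shelf, weighted base (about 0.9 kg). Origin: centre of its underside, on the wheel's vertical axis; its +x points from that axis to the pointer. Foot plate: radius 52 mm, 6 mm thick; above it a drum of radius 35 mm up to 32 mm height, then the wheel
- wheel (a point): centre of the flat grey plastic wheel, on its axis, 40 mm above the shelf: disc of radius 37 mm with 7 equal lugs evenly spaced round its edge, reaching to radius 51 mm, each 7 mm wide and, like the disc, 12 mm thick (34 to 46 mm above the shelf). The gaps between lugs are about 33 mm wide at radius 46 mm, open outwards, above, and below down to the foot plate
- day_wheel (a joint): turn of the wheel, rad, growing anticlockwise seen from above. It clicks to rest every 0.8976 rad, with a lug at the pointer each time; starts at rest at 0, 0.898 or 1.795. At 3.590 the pegged lug is at the pointer. Pushed past half a click it springs on to the next rest, before that it springs back; takes 1 to 2 N at a lug. A stop at -0.4 prevents going the other way round
- peg (a point): top of the upright round grey peg, 14 mm diameter, that stands on one lug of the wheel at radius 45 mm; its top is 71 mm above the shelf. It turns with the wheel
- pointer (a point): inner tip of the upright steel pointer blade of the reminder (24 mm wide, 5 mm thick, 60 mm tall, at 67 mm from the axis); the tip lies 57 mm from the wheel's axis, 58 mm above the shelf
- swab_jar: bystander: closed clear swab jar, 72 mm diameter, 85 mm tall; origin at the centre of its underside
- soap_dish: bystander: turquoise soap dish with a bar of soap, 85 x 120 x 27 mm; origin at the centre of its underside
- face_brush: bystander: round silicone face brush standing on its bristle side, 68 mm diameter, 61 mm tall; origin at the centre of its underside
- mirror: bystander: small round mirror of 100 mm diameter on a stand with a 90 mm round foot, 158 mm tall; origin at the centre of the foot's underside

How it is judged:
By the outcome, as a careful person would: the job done as asked, in the order asked, and still so for the second after the job is handed in, with the robot touching nothing.
It also fails if it takes over 64 s, if anything falls off the work surface, if the arm or the gripper's body presses on something with over 40 N, if the wrist force passes 120 N, or if a joint passes its speed limit or range.

## Working session

There is one attempt and no reset: what is moved stays moved. The work goes in short steps, Python scripts to look and compute and a shell command to move; the robot and the scene stay as the last step left them, time stands still between calls to the robot, and variables do not carry over. Pictures are saved under pics/ and viewed, at most 10 in all, crops included, and the job is handed in when it is done.

```bash
mkdir -p pics; cat > h.py <<'E'
from station import *
import numpy as np, cv2
def ray(cam,u,v):
    c=get_calibration(cam);K=np.array(c["intrinsics"]);T=np.array(c["world_from_camera"])
    d=np.linalg.inv(K)@[u,v,1];d=T[:3,:3]@[d[0],-d[1],-d[2]];return T[:3,3],d
def atz(cam,u,v,z):
    o,d=ray(cam,u,v);return (o+d*(z-o[2])/d[2]).round(4)
def proj(cam,p):
    c=get_calibration(cam);K=np.array(c["intrinsics"]);T=np.array(c["world_from_camera"])
    q=T[:3,:3].T@(np.array(p)-T[:3,3]);q=K@[q[0],-q[1],-q[2]];return (q[:2]/q[2]).round(1)
E
python3 - <<'E'
from h import *
for c in("side","top"):
    cv2.imwrite(f"pics/{c}0.png",get_image(c)[:,:,::-1])
    print(c,np.array(get_calibration(c)["world_from_camera"]).round(3).tolist(), get_calibration(c).keys())
    for n in("reminder","wheel","peg","pointer","swab_jar","soap_dish","face_brush","mirror"):
        for r in cut_out(n,c)[:1]: print(n,r["confidence"],np.round(r["rect"],1), atz(c,*r["rect"][:2],.04))
o=get_obs();print(o["t"],o["tool_rot"],o["tool_pos"])
E
```

```text
side [[-0.947, 0.184, -0.264, 0.342], [-0.321, -0.575, 0.752, 0.74], [-0.013, 0.797, 0.604, 0.66], [0.0, 0.0, 0.0, 1.0]] dict_keys(['intrinsics', 'world_from_camera'])
reminder 0.88 [338.6 250.8  48.3  59.8] [ 0.5566 -0.0275  0.04  ]
wheel 0.86 [340.3 252.1  46.4  55.1] [ 0.5521 -0.0245  0.04  ]
peg 0.9 [338.2 247.2  49.   39.2] [ 0.5607 -0.0387  0.04  ]
pointer 0.75 [337.4 251.9  49.8  55.7] [ 0.5578 -0.0233  0.04  ]
swab_jar 0.94 [315.7 402.1  48.8  74.7] [0.4875 0.3244 0.04  ]
soap_dish 0.97 [289.9 209.5  43.9  37.2] [ 0.7039 -0.1395  0.04  ]
face_brush 0.7 [400.6 192.6  26.5  34.4] [ 0.4805 -0.2865  0.04  ]
mirror 0.67 [401.6 194.1  22.6  31.9] [ 0.477  -0.2805  0.04  ]
top [[-0.017, 0.99, -0.143, 0.442], [-0.999, -0.022, -0.029, -0.014], [-0.032, 0.143, 0.989, 1.053], [0.0, 0.0, 0.0, 1.0]] dict_keys(['intrinsics', 'world_from_camera'])
reminder 0.8 [344.7 256.2  42.4  48. ] [ 0.5582 -0.0394  0.04  ]
wheel 0.74 [343.2 254.2  46.1  53.3] [ 0.5629 -0.0361  0.04  ]
peg 0.58 [344.7 257.7  34.8  42.6] [ 0.5548 -0.0393  0.04  ]
pointer 0.59 [343.9 254.8  44.4  48.7] [ 0.5615 -0.0377  0.04  ]
swab_jar 0.65 [189.4 291.6  40.9  27.7] [0.4843 0.3171 0.04  ]
soap_dish 0.61 [407.  189.5  52.4  41.4] [ 0.7112 -0.188   0.04  ]
face_brush 0.73 [250.6 182.9  50.5  40.9] [0.7367 0.1777 0.04  ]
mirror 0.88 [250.  181.4  52.3  41.5] [0.7404 0.1792 0.04  ]
0.9 [ 3.05820958e+00  7.18970327e-01 -2.52293375e-07] [ 0.27846392 -0.55951824  0.23131005]
```

View pics/top0.png

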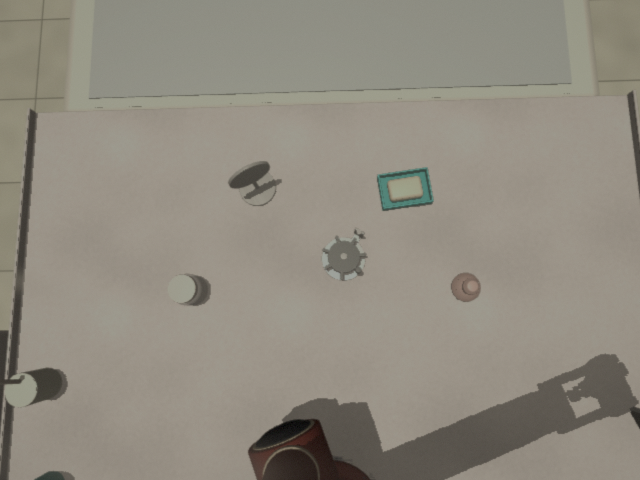

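View pics/side0.png

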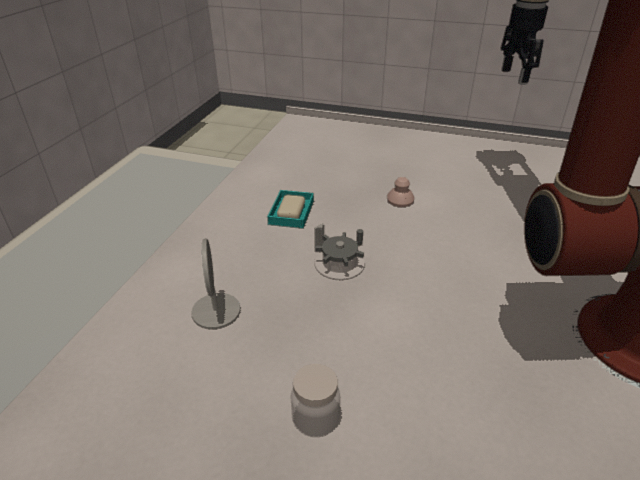

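```bash
python3 - <<'E'
import cv2,numpy as np
a=cv2.imread("pics/top0.png")[220:290,305:385];b=cv2.imread("pics/side0.png")[215:285,300:380]
f=lambda i:cv2.resize(i,(400,350),interpolation=cv2.INTER_CUBIC)
cv2.imwrite("pics/z0.png",np.hstack([f(a),f(b)]))
E
```

```text
(no output)
```

View pics/z0.png

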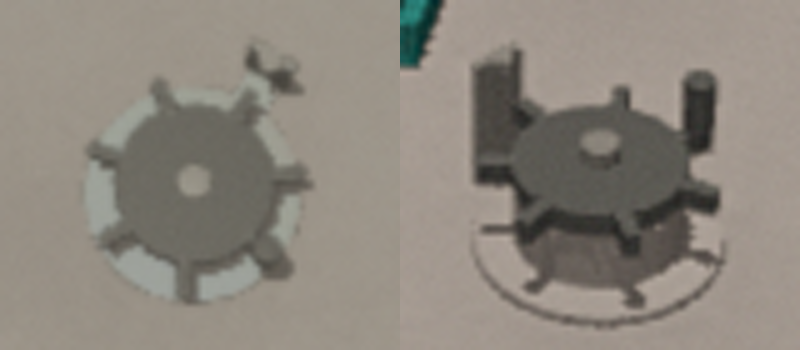

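The zoom puts the wheel hub at about top px (343.8, 256). The pointer is up-right at about (358, 232), and the pegged lug is down-right at about (360, 272). That leaves about 103° anticlockwise, which is two clicks. I'll push on the robot-facing side with one finger of the open hand.

```bash
cat > m.py <<'E'
from h import *
def measure():
    return
E
python3 - <<'E'
from h import *
from scipy.optimize import minimize
img=cv2.cvtColor(cv2.imread("pics/top0.png"),cv2.COLOR_BGR2GRAY).astype(float)
print("hub top",atz("top",343.8,256,.048),"side",atz("side",300+600/5-80+0,215+140/5,.05))
# lug tips from zoom (5x, crop 305,220), z=.046
c=atz("top",343.8,256,.048)[:2]
for u,v in [(158,82),(90,150),(105,245),(188,300),(283,275),(308,180),(255,98)]:
    p=atz("top",305+u/5,220+v/5,.046)[:2]-c; print(np.hypot(*p).round(4),np.degrees(np.arctan2(p[1],p[0])).round(1))
# foot plate fit check: predicted features
o=get_obs();T=np.array(o["tool_rot"]);R=cv2.Rodrigues(T)[0];print(R.round(3))
m=np.radians(190);er=np.array([np.cos(m),np.sin(m)]);et=np.array([-er[1],er[0]])
for t in(-.05,.0015):
    tcp=c+.051*er+(t-.04975)*et
    tgt=np.array([*tcp,.015]);print(tcp, "tool shift",(R.T@(tgt-o["tool_pos"])).round(4))
E
```

```text
hub top [ 0.5578 -0.0372  0.048 ] side [ 0.5577 -0.0406  0.05  ]
0.0482 18.5
0.0493 72.3
0.05 124.9
0.0543 175.8
0.0586 -138.2
0.0517 -91.0
0.0471 -37.7
[[ 0.895  0.446  0.   ]
 [ 0.446 -0.895 -0.   ]
 [-0.     0.    -1.   ]]
[0.4902534  0.05217852] tool shift [ 0.4622 -0.4533  0.2163]
[0.49919628 0.00146092] tool shift [ 0.4476 -0.4039  0.2163]
```

```bash
python3 -m crank '[{"offset":[0.1,-0.1,0],"twist":[0,0,4]},{"offset":[0.1,-0.1,0],"twist":[0,0,4]},{"offset":[0.2,-0.2,0],"twist":[0,0,8]},{"offset":[0.2,-0.2,0],"twist":[0,0,8]},{"offset":[0.2,-0.2,0],"twist":[0,0,8]},{"offset":[0.3,-0.3,0],"twist":[0,0,12]},{"offset":[0.3,-0.3,0],"twist":[0,0,12]},{"offset":[0.462,-0.453,0.1],"twist":[0,0,16.4]},{"offset":[0.462,-0.453,0.1],"twist":[0,0,16.4]},{"offset":[0.462,-0.453,0.1],"twist":[0,0,16.4]},{"offset":[0.462,-0.453,0.1],"twist":[0,0,16.4]},{"offset":[0.462,-0.453,0.1],"twist":[0,0,16.4]},{"offset":[0.462,-0.453,0.1],"twist":[0,0,16.4]},{"offset":[0.462,-0.453,0.1],"twist":[0,0,16.4]},{"offset":[0.462,-0.453,0.1],"twist":[0,0,16.4]},{"offset":[0.462,-0.453,0.1],"twist":[0,0,16.4]}]' 1
cat > z.py <<'E'
from h import *
import sys
f=lambda i:cv2.resize(i,(400,400),interpolation=cv2.INTER_CUBIC)
a=get_image("top")[205:305,285:385];b=get_image("side")[190:290,290:390]
cv2.imwrite(sys.argv[1],np.hstack([f(a),f(b)])[:,:,::-1])
o=get_obs();print(o["t"],o["tool_pos"],o["contact_force"],cv2.Rodrigues(np.array(o["tool_rot"]))[0].round(3).tolist())
R=cv2.Rodrigues(np.array(o["tool_rot"]))[0]
c=np.array([.557,-.0385]);m=np.radians(190);er=np.array([np.cos(m),np.sin(m)]);et=np.array([-er[1],er[0]])
d=np.array(o["tool_pos"])[:2]-c;print("r",d@er,"finger t",d@et+.04975)
E
python3 z.py pics/z1.png
```

```text
t: 2.9
tool_pos: [0.4905, 0.051, 0.1319]
tool_rot: [3.13, 0.273, 0.002]
contact_force: [1.0, 0.5, 0.1]
opening: 0.0854
grip_force: 0.0
3.0 [0.49033661 0.05133197 0.1316422 ] [-0.07511068 -0.17037996  0.02569548] [[0.985, 0.174, 0.001], [0.174, -0.985, -0.0], [0.001, 0.0, -1.0]]
r 0.05005146655168029 finger t -0.05029319906736089
```

View pics/z1.png

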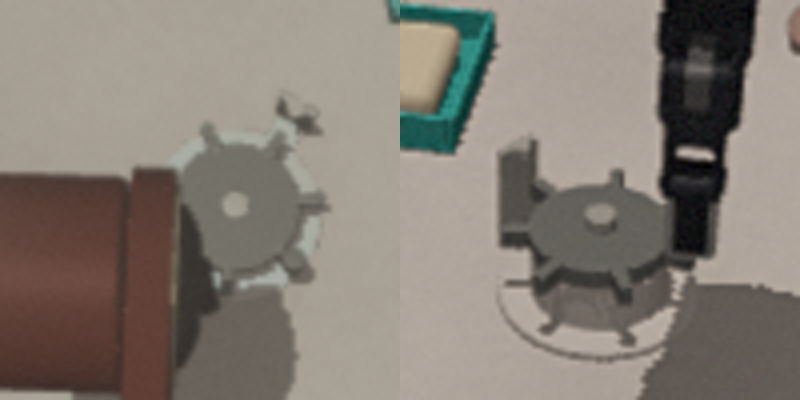

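The finger hangs outside the wheel on the robot side, as planned. Next I descend.

```bash
python3 -m crank '[{"offset":[-0.001,0,0.04],"twist":[0,0,0]},{"offset":[-0.001,0,0.08],"twist":[0,0,0]},{"offset":[-0.001,0,0.1],"twist":[0,0,0]},{"offset":[-0.001,0,0.116],"twist":[0,0,0]},{"offset":[-0.001,0,0.116],"twist":[0,0,0]},{"offset":[-0.001,0,0.116],"twist":[0,0,0]}]'
python3 z.py pics/z2.png
```

```text
t: 3.75
tool_pos: [0.4902, 0.0516, 0.0163]
tool_rot: [3.129, 0.275, 0.003]
contact_force: [0.5, -0.8, -0.0]
opening: 0.0854
grip_force: 0.0
3.85 [0.49040115 0.05165536 0.01664837] [ 0.22719979  0.48276967 -0.19211062] [[0.985, 0.175, 0.003], [0.175, -0.985, -0.0], [0.002, 0.001, -1.0]]
r 0.049931752525529206 finger t -0.05060047101605397
```

View pics/z2.png

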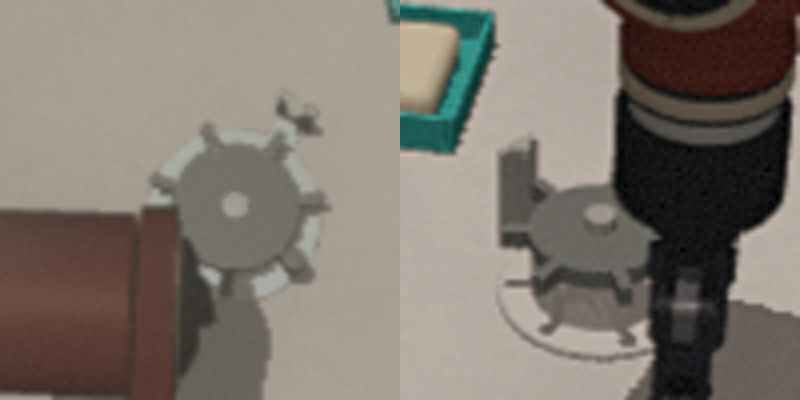

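```bash
python3 -m crank '[{"offset":[0,0.01,0],"twist":[0,0,0]},{"offset":[0,0.018,0],"twist":[0,0,0]},{"offset":[0,0.022,0],"twist":[0,0,0]},{"offset":[0,0.025,0],"twist":[0,0,0]},{"offset":[0,0.028,0],"twist":[0,0,0]},{"offset":[0,0.031,0],"twist":[0,0,0]},{"offset":[0,0.034,0],"twist":[0,0,0]},{"offset":[0,0.037,0],"twist":[0,0,0]},{"offset":[0,0.04,0],"twist":[0,0,0]},{"offset":[0,0.043,0],"twist":[0,0,0]},{"offset":[0,0.046,0],"twist":[0,0,0]},{"offset":[0,0.049,0],"twist":[0,0,0]},{"offset":[0,0.049,0],"twist":[0,0,0]}]'
python3 z.py pics/z3.png
```

```text
t: 5.48
tool_pos: [0.4982, 0.0031, 0.0156]
tool_rot: [3.129, 0.275, 0.001]
contact_force: [-0.0, -0.3, -0.9]
opening: 0.0853
grip_force: 0.0
5.575 [0.49800482 0.00331968 0.01545512] [-0.36303597  0.22471787  0.59315552] [[0.985, 0.175, 0.0], [0.175, -0.985, -0.0], [0.0, 0.0, -1.0]]
r 0.05083700120411211 finger t -0.0016787465006488922
```

View pics/z3.png

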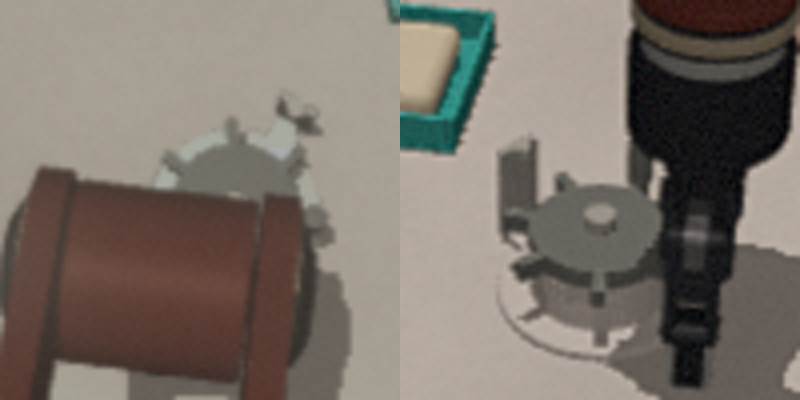

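The wheel has turned about 30° (peg at top zoom (318, 222)) and hasn't snapped on yet. I'll push a little further.

```bash
python3 -m crank '[{"offset":[0,0.002,0],"twist":[0,0,0]},{"offset":[0,0.004,0],"twist":[0,0,0]},{"offset":[0,0.004,0],"twist":[0,0,0]},{"offset":[0,0.004,0],"twist":[0,0,0]}]'
python3 z.py pics/z4.png
```

```text
t: 6.08
tool_pos: [0.4985, -0.0005, 0.0153]
tool_rot: [-3.129, -0.275, 0.0]
contact_force: [0.2, -0.0, 0.8]
opening: 0.0855
grip_force: 0.0
6.175 [ 4.98503343e-01 -4.53400059e-04  1.53061821e-02] [-0.63937872 -0.22375455  0.30780416] [[0.985, 0.175, 0.0], [0.175, -0.985, 0.0], [0.0, -0.0, -1.0]]
r 0.05100123844653718 finger t 0.002123575540677332
```

View pics/z4.png

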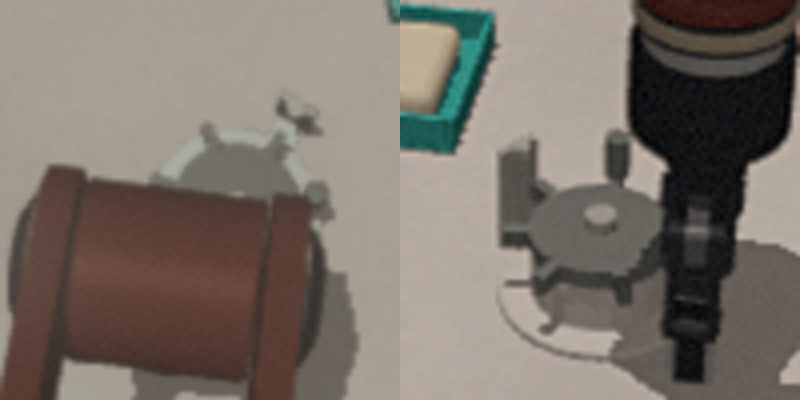

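One click is done: a lug sits at the pointer and the peg is one lug before it. I'll withdraw outwards, go back, and repeat the stroke.

```bash
python3 -m crank '[{"offset":[-0.015,0,0],"twist":[0,0,0]},{"offset":[-0.03,0,0],"twist":[0,0,0]},{"offset":[-0.03,-0.025,0],"twist":[0,0,0]},{"offset":[-0.03,-0.053,0],"twist":[0,0,0]},{"offset":[-0.03,-0.053,0],"twist":[0,0,0]},{"offset":[-0.015,-0.053,0],"twist":[0,0,0]},{"offset":[0,-0.053,0],"twist":[0,0,0]},{"offset":[0,-0.053,0],"twist":[0,0,0]}]'
python3 -m crank '[{"offset":[0,0.01,0],"twist":[0,0,0]},{"offset":[0,0.018,0],"twist":[0,0,0]},{"offset":[0,0.022,0],"twist":[0,0,0]},{"offset":[0,0.025,0],"twist":[0,0,0]},{"offset":[0,0.028,0],"twist":[0,0,0]},{"offset":[0,0.031,0],"twist":[0,0,0]},{"offset":[0,0.034,0],"twist":[0,0,0]},{"offset":[0,0.037,0],"twist":[0,0,0]},{"offset":[0,0.04,0],"twist":[0,0,0]},{"offset":[0,0.043,0],"twist":[0,0,0]},{"offset":[0,0.046,0],"twist":[0,0,0]},{"offset":[0,0.049,0],"twist":[0,0,0]},{"offset":[0,0.051,0],"twist":[0,0,0]},{"offset":[0,0.053,0],"twist":[0,0,0]},{"offset":[0,0.053,0],"twist":[0,0,0]},{"offset":[0,0.053,0],"twist":[0,0,0]},{"offset":[0,0.053,0],"twist":[0,0,0]}]'
python3 z.py pics/z5.png
```

```text
t: 7.18
tool_pos: [0.4903, 0.0512, 0.0157]
tool_rot: [3.129, 0.275, 0.001]
contact_force: [-0.4, 0.1, -0.5]
opening: 0.085
grip_force: 0.0
t: 9.3
tool_pos: [0.4985, -0.0004, 0.0153]
tool_rot: [-3.129, -0.276, 0.0]
contact_force: [-0.1, 0.4, -0.1]
opening: 0.0857
grip_force: 0.0
9.4 [ 4.98506375e-01 -4.18878405e-04  1.53065807e-02] [0.0300533  0.04833089 1.34750082] [[0.985, 0.175, 0.0], [0.175, -0.985, 0.0], [0.0, 0.0, -1.0]]
r 0.050992257819002115 finger t 0.0020901048614672957
```

View pics/z5.png

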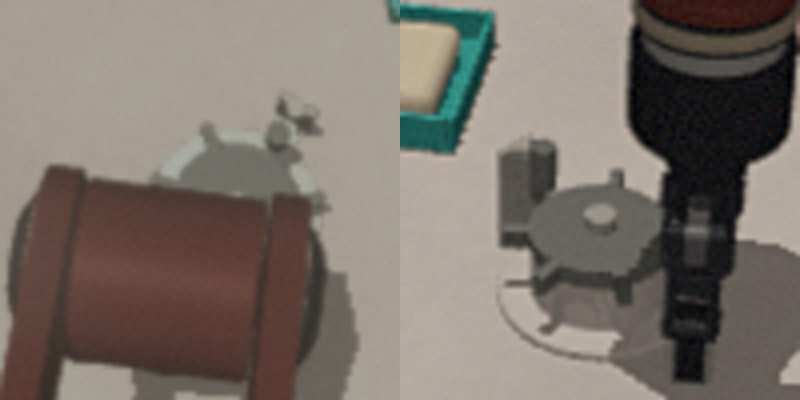

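The peg's lug has clicked in at the pointer (top zoom (280, 135)). I'll withdraw outwards, then up.

```bash
python3 -m crank '[{"offset":[-0.015,0,0],"twist":[0,0,0]},{"offset":[-0.04,0,0],"twist":[0,0,0]},{"offset":[-0.05,0,0],"twist":[0,0,0]},{"offset":[-0.05,0,-0.05],"twist":[0,0,0]},{"offset":[-0.05,0,-0.1],"twist":[0,0,0]},{"offset":[-0.1,-0.05,-0.14],"twist":[0,0,0]},{"offset":[-0.1,-0.1,-0.18],"twist":[0,0,0]},{"offset":[-0.1,-0.1,-0.18],"twist":[0,0,0]},{"offset":[-0.1,-0.1,-0.18],"twist":[0,0,0]},{"offset":[-0.1,-0.1,-0.18],"twist":[0,0,0]}]'
python3 z.py pics/z6.png
```

```text
t: 10.65
tool_pos: [0.3822, 0.0798, 0.1937]
tool_rot: [3.129, 0.274, -0.004]
contact_force: [0.1, 0.7, 0.1]
opening: 0.0854
grip_force: 0.0
10.75 [0.38215297 0.07971275 0.19355412] [-1.23090108 -0.72566405 -0.58238323] [[0.985, 0.173, -0.003], [0.173, -0.985, -0.0], [-0.003, -0.0, -1.0]]
r 0.1516632840884721 finger t -0.09702870500722353
```

View pics/z6.png

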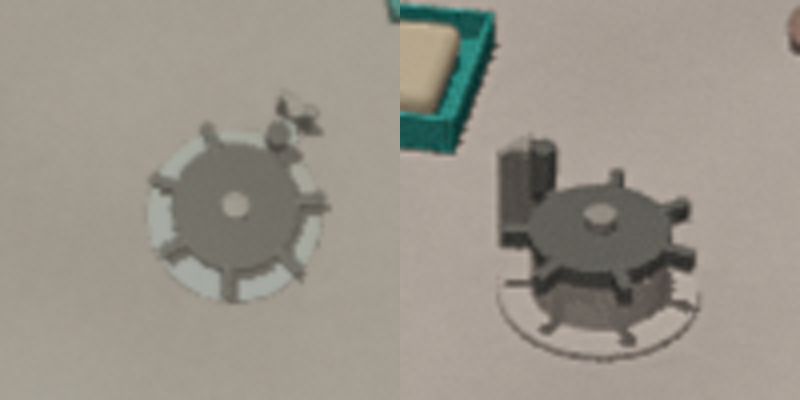

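The pegged lug rests at the pointer, the reminder hasn't moved (hub still at (235, 205)), and the hand is clear.

```bash
python3 -c "
from station import *
print(finish_job())"
```

```text
the job is handed in; nothing more can be done
None
```

The wheel was pushed on two clicks anticlockwise and the pegged lug is clicked in at the pointer; the reminder stayed in place, nothing else was touched, the hand is clear, and the job is handed in.

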